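# Hang two colour-coded measuring tubes on their drying pegs

## Task

Take the orange and the blue measuring tube out of the sloping draining tray and put each one upside down over the peg of its own colour, orange on orange and blue on blue, with its rim standing flat on the stand's foot. Lower them gently rather than dropping them, let go, and leave the two white tubes, the bottle and the camera where they are.

Things in the scene. Friction and masses are not known exactly. Their poses are not given: they have to be found in the camera images.
- orange_tube: Orange measuring tube: open cylinder, outer diameter 54 mm, 110 mm long, wall 3 mm, bore 48 mm, closed base 5 mm thick, black graduation ticks, about 70 g. Origin: centre of the closed base's outer face; its z axis runs along the tube from the base to the open mouth. Starts lying in one of the three lanes of the sloping tray, mouth lower and facing down the slope, its axis 20 degrees below level.
- orange_tube_mouth (a point): centre of the orange tube's open mouth, in the plane of its rim, 110 mm from the base along the axis
- blue_tube: Blue measuring tube: open cylinder, outer diameter 54 mm, 110 mm long, wall 3 mm, bore 48 mm, closed base 5 mm thick, black graduation ticks, about 70 g. Origin: centre of the closed base's outer face; its z axis runs along the tube from the base to the open mouth. Starts lying in one of the three lanes of the sloping tray, mouth lower and facing down the slope, its axis 20 degrees below level.
- blue_tube_mouth (a point): centre of the blue tube's open mouth, in the plane of its rim
- white_tube: White measuring tube of the same size, axes and origin as the orange one, lying in the third lane of the tray in the same way. Must stay.
- parked_tube: Second white measuring tube, same size, axes and origin, already upside down over the peg of the white stand (closed base on top, 118 mm above the bench). Must stay.
- orange_stand: Orange drying stand, fixed: round foot 84 mm across and 8 mm thick, in its middle an upright peg 20 mm in diameter rising 80 mm above the foot (tip 88 mm above the bench, tapered over the last 12 mm). Origin: centre of the foot's underside, on the bench; z up. Empty.
- blue_stand: Blue drying stand, fixed: round foot 84 mm across and 8 mm thick, in its middle an upright peg 20 mm in diameter rising 80 mm above the foot (tip 88 mm above the bench, tapered over the last 12 mm). Origin: centre of the foot's underside, on the bench; z up. Empty.
- white_stand: White drying stand, fixed: round foot 84 mm across and 8 mm thick, in its middle an upright peg 20 mm in diameter rising 80 mm above the foot (tip 88 mm above the bench, tapered over the last 12 mm). Origin: centre of the foot's underside, on the bench; z up. Taken by the second white tube.
- tray: Grey sloping draining tray, fixed, 284 mm wide (y), 125 mm deep (x): a board tilted 20 degrees, its top 57 mm above the bench at x = -48 mm (robot's side, no rear wall), falling along the tray's +x to 18 mm at x = +60 mm. Three lanes at y = -90, 0, +90 mm hold a tube each; which holds which varies. Origin: on the bench under the tray's middle, z up.
- tray_lip (a point): middle of the tray's low end, where the board meets a lip 11 mm high that stops the tubes' rims. Each lane has two ribs 8 mm high, 50 mm apart over all; the tray's side edges are 6 mm high. A tube's axis lies 27 mm above the board, its base centre at x = -35 mm, z = 82 mm in the tray's frame.
- feed_bottle: Black bottle with a green label and white cap, 64 mm in diameter, 190 mm tall, standing loose between tray and stands. Origin: centre of its underside. Must stay.
- camera: Black photo camera, body 40 x 105 x 66 mm (x, y, z) with a lens 54 mm across sticking out 35 mm to its +x, 79 mm tall in all, standing loose. Origin: centre of the body's underside. Must stay.

How it is judged:
By the outcome, as a careful person would: the job done as asked, in the order asked, and still so for the second after the job is handed in, with the robot touching nothing.
It also fails if it takes over 58 s, if anything falls off the work surface, if the arm or the gripper's body presses on something with over 40 N, if the wrist force passes 120 N, or if a joint passes its speed limit or range.

## Robot

A 7-joint arm with a two-finger parallel gripper is mounted at the origin on the work surface. World frame = base frame: x ahead of the robot, y to its left, z up, the work surface at z = 0. Lengths are in m, angles in rad, forces in N, time in s.
With the tool pointing down it reaches from about 0.4 to 0.9 m from the base axis. Payload 5.6 kg.
Tool frame: the origin (TCP) lies midway between the tips of the shut fingers; the grasp point (between the pads) lies 19 mm behind it; z points along the fingers, y is the line along which they close (so a half turn about z gives the same grasp; the last joint's range is limited). The gripper opens to 92 mm and grips with 3 to 60 N. Pads are 20 mm wide; open, the fingers measure 128 mm over their backs; the gripper's body (75 mm by 189 mm) begins 69 mm behind the grasp point.
Start: joints at [1.094, 0.468, -0.012, 1.603, 0.006, 1.071, -0.056], TCP at [0.273, -0.59, 0.215] pointing down, gripper open.
Joint ranges: [-2.53, 2.53], [-0.31, 2.02], [-1.57, 1.55], [0.28, 2.44], [-1.29, 4.43], [0.15, 1.84], [-2.92, 2.92]. Speed limits (rad/s): [2.57, 2.57, 3.14, 3.14, 3.14, 3.14, 3.14].

## Interface

Orientations are given as a 3x3 rotation matrix whose columns are the frame's x, y, z axes.
In Python, from station import env, effector, solver, viewer, workorder, search_frame, tip_of gives the robot as it stands. Calls block until the motion is done:
- env.reach(position, orientation): joint-space move of the TCP to a pose.
- env.movel(position, frame=None, rate=0.15): straight line of the TCP; frame=None keeps the orientation; rate is the mean speed in m/s.
- env.goto_joints(angles): joint-space move.
- effector.release() and effector.grasp(squeeze=None): open the fingers fully, or close them until they stop; squeeze is the grip in N (None keeps the last).
- env.pause(seconds).
- solver.inverse_kinematics(position, orientation): joint angles nearest the present ones, or None.
- env.sense(): the state.
- viewer.read_camera(name): name is "scene" or "top" or "wrist"; returns (picture, depth): 400x640x3 uint8, red, green, blue; 400x640 float32, m along the optical axis (not along the pixel's ray), 0 where there is no reading.
- viewer.camera_info(name): a dict with "intrinsics" (3x3 intrinsics, pixels), "eye" and "rotation" of the camera in the world; the wrist camera has in their place "T_tool_cam" (4x4, takes a point from camera to tool coordinates, whose origin is the TCP and whose axes are the flange's). Camera axes: x right, y up, looking along -z (the intrinsics and any distortion apply to the point x, -y, -z); pixel columns grow to the right and rows downward; lengths in m; the calibration is good to about 2 mm. A picture is of the moment at which its call begins: read the wrist's pose just before it. camera_info takes no time and is no camera call.
A pose or a line that the arm cannot do raises env.PlanningError and nothing moves.
- workorder.finish_job(): hands the job in; it is judged then, once.
Trained networks look in the newest picture that a camera, given by its name, has taken for a name from the list of things; names that differ only in an ending like _2 or _b are one class to them, and where a whole thing is asked for, a point or a joint stands for the part that bears it (a point fixed in the world has none). Each returns a list of dicts, best first, with "score" (0 to 1); they miss things now and then, are a little off and sometimes report something else, mostly with a low value. They report only what shows in the picture. A call takes as long as a camera call.
- search_frame(camera, name): "at" ([x, y, z] in m, in world coordinates, good to about 4 mm: the middle of the surface that is visible of it).
- tip_of(camera, name): "at" ([x, y, z] in m, in world coordinates, good to about 4 mm: a listed point, or the origin of a listed thing).
The state is a dict: "t": time; "joint_positions": joint angles; "joint_velocities": joint speeds; "tau": joint torques, N m; "ee_pos": TCP position; "tcp_rot": TCP orientation; "wrist_force": force on the tool from outside, world axes, zero at the start; "moment": the same for the moment, N m; "gripper_width": finger opening in m; "grasp_force": force on a finger pad.
Only numpy, scipy, OpenCV 4.12 (cv2) and the standard library are available. Lean on these libraries where they do the work, as an engineer would, in place of code of your own. Each camera call takes 0.05 s, during which the arm holds its last target. There are 200 camera calls.

## Working session

There is one attempt and no reset: what is moved stays moved. The work goes in short steps, each a Python script; the robot and the scene stay as the last script left them, time stands still between calls to the robot, and variables do not carry over. Pictures are saved under pics/ and viewed, at most 10 in all, crops included, and the job is handed in when it is done.

```bash
mkdir -p pics; ls; python3 - <<'E'
from station import *
import cv2,numpy as np
for c in ["scene","top"]:
    p,d=viewer.read_camera(c); cv2.imwrite(f"pics/{c}0.png",p[:,:,::-1])
    i=viewer.camera_info(c); print(c,np.round(i["eye"],3).tolist(),np.round(i["rotation"],3).tolist(),np.round(i["intrinsics"],1).tolist(),[k for k in i])
    for n in ["orange_tube","blue_tube","white_tube","orange_tube_mouth","blue_tube_mouth","orange_stand","blue_stand","white_stand","tray","tray_lip","feed_bottle","camera"]:
        print(n,[(np.round(r["at"],3).tolist(),round(r["score"],2)) for r in tip_of(c,n)[:2]])
print(env.sense()["t"])
E
```

```text
pics
scene [1.376, 0.657, 0.724] [[-0.634, -0.392, 0.666], [0.773, -0.342, 0.535], [0.018, 0.854, 0.52]] [[440.1, 0.0, 317.3], [0.0, 440.1, 203.0], [0.0, 0.0, 1.0]] ['intrinsics', 'eye', 'rotation']
orange_tube [([0.466, 0.299, 0.083], 0.88), ([0.564, 0.341, 0.042], 0.5)]
blue_tube [([0.541, 0.136, 0.078], 0.72), ([0.724, -0.125, -0.0], 0.16)]
white_tube [([0.506, 0.217, 0.082], 0.74)]
orange_tube_mouth [([0.561, 0.343, 0.046], 0.85), ([0.587, 0.258, 0.017], 0.44)]
blue_tube_mouth [([0.633, 0.181, 0.044], 0.78), ([0.563, 0.338, 0.045], 0.48)]
orange_stand [([0.619, -0.26, -0.004], 0.69), ([0.455, -0.193, 0.122], 0.62)]
blue_stand [([0.445, -0.358, 0.004], 0.85)]
white_stand [([0.46, -0.193, 0.002], 0.45), ([0.508, 0.219, 0.082], 0.43)]
tray [([0.507, 0.216, 0.08], 0.74), ([0.535, 0.231, -0.002], 0.67)]
tray_lip [([0.59, 0.257, 0.017], 0.77)]
feed_bottle [([0.618, -0.262, -0.0], 0.65), ([0.568, -0.036, 0.004], 0.58)]
camera [([0.724, -0.122, -0.001], 0.61)]
top [0.463, -0.002, 1.079] [[-0.028, 0.993, -0.115], [-1.0, -0.029, -0.004], [-0.007, 0.115, 0.993]] [[417.3, 0.0, 313.6], [0.0, 417.3, 202.8], [0.0, 0.0, 1.0]] ['intrinsics', 'eye', 'rotation']
orange_tube [([0.469, 0.298, 0.078], 0.74)]
blue_tube [([0.543, 0.137, 0.078], 0.91)]
white_tube [([0.508, 0.217, 0.085], 0.69)]
orange_tube_mouth [([0.561, 0.344, 0.041], 0.96), ([0.47, 0.297, 0.079], 0.6)]
blue_tube_mouth [([0.635, 0.182, 0.042], 0.93)]
orange_stand [([0.618, -0.267, 0.002], 0.73)]
blue_stand [([0.449, -0.357, 0.001], 0.61), ([0.46, -0.191, 0.001], 0.42)]
white_stand [([0.461, -0.192, -0.002], 0.88)]
tray [([0.539, 0.232, -0.001], 0.6)]
tray_lip [([0.591, 0.256, 0.018], 0.65)]
feed_bottle []
camera [([0.716, -0.121, -0.001], 0.86)]
1.3
```

View pics/scene0.png

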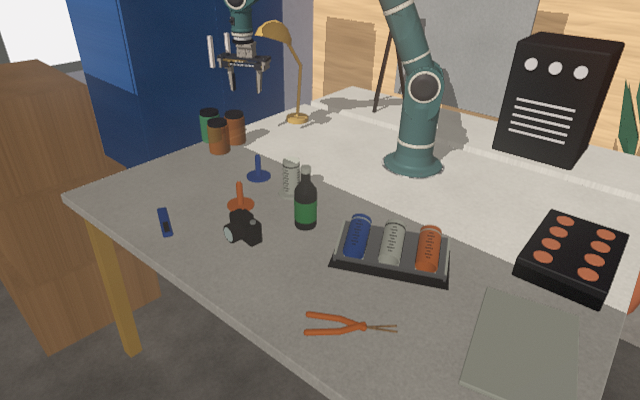

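View pics/top0.png

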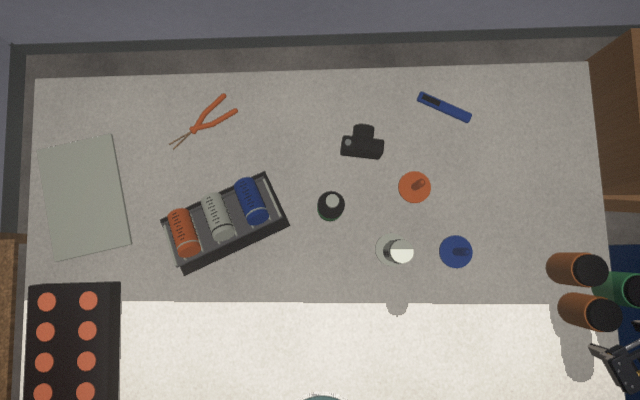

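The scene view shows the tray with blue (358,235), white (392,243) and orange (428,248) lying in it. The bottle is at (305,205), the camera at (243,228), the orange stand at (240,195), the blue stand at (258,170) and the parked tube at (290,178). The top view agrees with the network positions: orange tube (184,232), blue tube (251,200), stands at (414,187) and (456,252). The base-to-mouth distances also match the 103 mm expected for a 20° slope.

Next I'll fit the tray pose and check which grasp pitches are reachable.

```bash
cat > h.py <<'E'
from station import *
import numpy as np
# tray fit: tray-frame xy <-> measured world xy (mean of both cameras)
L=np.array([[-.035,.09],[-.035,-.09],[-.035,0],[.0684,.09],[.0684,-.09],[0,0],[.0605,0]])
W=np.array([[.4675,.2985],[.542,.1365],[.507,.217],[.561,.3435],[.634,.1815],[.537,.2315],[.5905,.2565]])
Lm,Wm=L.mean(0),W.mean(0)
U,_,Vt=np.linalg.svd((L-Lm).T@(W-Wm)); R2=(U@Vt).T
yaw=np.arctan2(R2[1,0],R2[0,0]); off=Wm-R2@Lm
resid=W-(L@R2.T+off)
STAND={'orange':np.array([.6185,-.265]),'blue':np.array([.447,-.3575])}
d=np.radians
def Rt(psi,pitch,s):   # tool z: heading psi, 'pitch' below level
    z=np.array([np.cos(psi)*np.cos(pitch),np.sin(psi)*np.cos(pitch),-np.sin(pitch)])
    y=s*np.array([-np.sin(psi),np.cos(psi),0]); return np.column_stack([np.cross(y,z),y,z])
def tube(c):
    sg=1 if c=='orange' else -1
    a=np.array([*(np.cos(d(20))*R2[:,0]),-np.sin(d(20))]); lat=np.array([*R2[:,1],0])*sg
    b=np.array([*(R2@[-.035,.09*sg]+off),.082]); n=np.array([*(np.sin(d(20))*R2[:,0]),np.cos(d(20))])
    return b,a,lat,n
S=.030; H=.002
def grasp_pose(c,th,s,shift=.005):
    b,a,lat,n=tube(c); R=Rt(yaw,d(110-th),s)
    return b+S*a+H*n+shift*lat+.019*R[:,2],R
def place_pose(c,th,s,psi,lift):  # rim on foot + lift; n ends up along +heading
    R=Rt(psi,d(180-th),s); g=np.array([*STAND[c],.118-S+lift])+H*np.array([np.cos(psi),np.sin(psi),0])
    return g+.019*R[:,2],R
E
python3 - <<'E'
from h import *
print(np.degrees(yaw),off,np.round(resid*1000,1).tolist())
ik=solver.inverse_kinematics
for th in (45,60,70,80,90):
  for s in (1,-1):
    g={}
    for c in STAND:
        p,R=grasp_pose(c,th,s)
        g[c]=[ik(p,R),ik(p-.1*R[:,2],R),ik(p+[0,0,.25],R)]
    print(th,s,{c:[None if q is None else np.round(q,1).tolist() for q in v] for c,v in g.items()})
    for c in STAND:
        ok=[]
        for psi in range(-180,180,15):
            q=[ik(*place_pose(c,th,s,d(psi),l)) for l in (0,.1,.2)]
            if all(x is not None for x in q): ok.append((psi,np.round(q[0],1).tolist()))
        print('  ',c,ok[:1]+ok[len(ok)//2:len(ok)//2+1],[o[0] for o in ok])
E
```

```text
24.90389399260421 [0.53646893 0.23230467] [[0.7, -0.7], [-0.6, 0.6], [2.3, -0.6], [0.4, 0.8], [-2.4, 2.0], [0.5, -0.8], [-0.8, -1.3]]
45 1 {'orange': [[-0.3, 0.5, -0.5, 2.2, 1.4, 0.3, 0.1], [0.1, 0.4, -0.9, 2.2, 1.0, 0.5, 0.4], [0.3, 0.2, -1.1, 1.9, 0.5, 0.7, 1.0]], 'blue': [[0.1, 0.5, -0.5, 2.2, 1.1, 0.2, 0.7], [0.7, 0.5, -1.1, 2.2, 0.9, 0.4, 0.9], [0.8, 0.3, -1.3, 1.9, 0.4, 0.7, 1.4]]}
   orange [(-180, [1.5, 1.2, -1.3, 2.1, 2.1, 0.6, -2.6]), (45, [0.5, 1.1, -0.7, 1.3, 1.0, 1.7, 2.0])] [-180, -165, -150, -135, -120, -105, -90, -75, 30, 45, 60, 75, 90, 105, 120, 135, 150, 165]
   blue [(-180, [1.9, 1.2, -1.3, 2.2, 1.7, 0.4, -2.1]), (15, [0.7, 1.0, -0.6, 1.5, 0.8, 1.7, 1.8])] [-180, -165, -150, -135, -120, -105, -90, -75, 0, 15, 30, 45, 60, 75, 90, 105, 120, 165]
45 -1 {'orange': [None, [-0.9, 0.2, 0.2, 2.3, 0.3, 0.3, -2.1], [-0.7, 0.1, -0.0, 2.0, 0.2, 0.7, -1.9]], 'blue': [[-0.4, 0.5, 0.2, 2.2, -1.2, 0.2, -0.2], [0.2, 0.3, -0.5, 2.2, 0.2, 0.3, -1.6], [0.5, 0.2, -0.8, 1.9, 0.1, 0.7, -1.5]]}
   orange [(-180, [1.5, 1.2, -1.3, 2.1, 2.1, 0.6, 0.6]), (45, [0.1, 0.9, -0.0, 1.3, 0.6, 1.5, 
[... 4149 characters left out ...]
, 0.5, -0.0, 1.9, 0.0, 0.7, -1.0]), (0, [1.1, 0.6, -0.6, 1.9, 0.5, 0.8, 1.8])] [-180, -165, -150, -135, -120, -105, -90, -75, -60, -45, -30, -15, 0, 15, 30, 45, 60, 75, 90, 105, 120, 135, 150, 165]
90 -1 {'orange': [None, None, None], 'blue': [None, None, None]}
   orange [(-180, [0.8, 0.8, -0.6, 1.6, 0.5, 0.9, 1.6]), (0, [0.4, 0.7, -0.0, 1.6, 0.0, 0.8, -1.2])] [-180, -165, -150, -135, -120, -105, -90, -75, -60, -45, -30, -15, 0, 15, 30, 45, 60, 75, 90, 105, 120, 135, 150, 165]
   blue [(-180, [1.1, 0.6, -0.6, 1.9, 0.5, 0.8, 1.8]), (0, [0.6, 0.5, -0.0, 1.9, 0.0, 0.7, -1.0])] [-180, -165, -150, -135, -120, -105, -90, -75, -60, -45, -30, -15, 0, 15, 30, 45, 60, 75, 90, 105, 120, 135, 150, 165]
```

```bash
sed -i 's/^S=.030; H=.002/S=.030; H=.004/' h.py; python3 - <<'E'
from h import *
import cv2
s0=env.sense(); env.movel([.33,-.5,.42],rate=.3)
p,R=grasp_pose('orange',45,1)
for dz in (.2,.16,.12,.1):
    q=p-dz*R[:,2]+[0,0,.06]
    if solver.inverse_kinematics(q,R) is not None: break
print(dz); env.reach(q,R)
s=env.sense(); print(s['t'],np.round(s['joint_positions'],2),np.round(s['ee_pos']-q,4))
pic,_=viewer.read_camera('wrist'); cv2.imwrite('pics/w1.png',pic[:,:,::-1])
for n in ('orange_tube','orange_tube_mouth','white_tube'): print(n,[(np.round(r["at"],3).tolist(),round(r["score"],2)) for r in tip_of('wrist',n)[:2]])
b,a,lat,n=tube('orange'); print(b,b+.11*a, env.sense()['wrist_force'])
E
```

```text
0.2
5.025 [-0.25 -0.06 -0.46  2.13  0.15  0.65  1.19] [ 0.0006 -0.0005  0.0001]
orange_tube [([0.47, 0.303, 0.083], 0.93)]
orange_tube_mouth [([0.56, 0.343, 0.045], 0.92), ([0.469, 0.302, 0.083], 0.52)]
white_tube [([0.505, 0.222, 0.075], 0.88), ([0.47, 0.304, 0.084], 0.72)]
[0.46682462 0.29919765 0.082     ] [0.56057934 0.34272489 0.04437778] [ 1.13572029  0.57171091 -0.15675221]
```

View pics/w1.png

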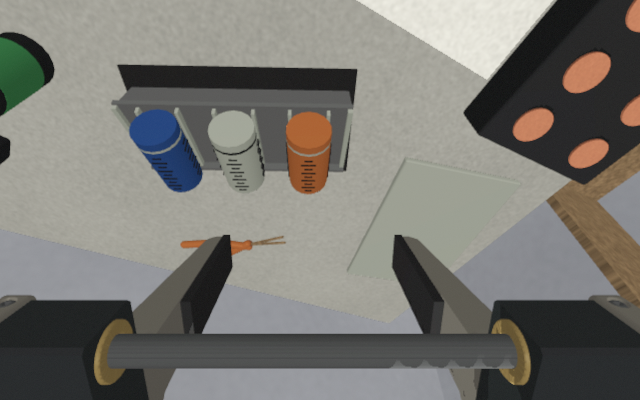

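The wrist view shows the orange tube (308,150) between the fingers' lines. White is at (236,150) and blue at (167,150). The position agrees with the fit to within 4 mm, so I'll grasp.

```bash
python3 - <<'E'
from h import *
import cv2
p,R=grasp_pose('orange',45,1,.006)
env.movel(p-.08*R[:,2],R,rate=.25); 
s=env.sense(); print(s['t'],np.round(s['joint_positions'],2),s['wrist_force'])
env.movel(p,R,rate=.1)
s=env.sense(); print(s['t'],np.round(s['joint_positions'],2),s['ee_pos']-p,s['wrist_force'])
effector.grasp(25)
s=env.sense(); print(s['t'],s['gripper_width'],s['grasp_force'],s['wrist_force'])
if .05<s['gripper_width']<.058:
    env.movel(p+[0,0,.05],R,rate=.1); env.movel(p+[0,0,.25],R,rate=.25)
    s=env.sense(); print(s['t'],s['gripper_width'],s['grasp_force'],np.round(s['joint_positions'],2))
    pic,_=viewer.read_camera('scene'); cv2.imwrite('pics/s2.png',pic[:,:,::-1])
    for n in ('orange_tube','orange_tube_mouth','white_tube'): print(n,[(np.round(r["at"],3).tolist(),round(r["score"],2)) for r in tip_of('scene',n)[:2]])
for psi in range(90,270,15):
    for t in (45,):
        q=[solver.inverse_kinematics(*place_pose('orange',t,1,d(psi),l)) for l in (0,.1,.2)]
        print(psi,[None if x is None else np.round(x,2).tolist() for x in q])
E
```

```text
6.0833 [-0.44  0.29 -0.3   2.22  0.74  0.3   0.62] [ 0.61464281  0.28386091 -0.33373121]
7.0333 [-0.62  0.46 -0.08  2.19  1.11  0.16  0.25] [0.00027564 0.00015232 0.00075628] [ 0.32040678  0.20963486 -0.65864526]
7.6917 0.053822163391864075 24.939328115433455 [ 1.28587994 -5.31635395  3.24768452]
9.2917 0.05447854278838302 24.936917228624225 [-0.06  0.12 -0.67  1.95  0.3   0.69  1.11]
orange_tube [([0.46, 0.305, 0.327], 0.73), ([0.564, -0.036, 0.001], 0.3)]
orange_tube_mouth [([0.561, 0.344, 0.292], 0.56)]
white_tube [([0.509, 0.218, 0.082], 0.93)]
90 [[0.23, 0.76, -0.3, 1.78, 1.21, 1.1, 2.29], [0.31, 0.62, -0.4, 1.76, 1.14, 1.21, 2.44], [0.34, 0.5, -0.45, 1.69, 1.05, 1.3, 2.61]]
105 [[0.25, 0.69, -0.28, 1.93, 1.42, 0.93, 2.31], [0.32, 0.54, -0.37, 1.9, 1.27, 1.0, 2.52], [0.38, 0.41, -0.44, 1.83, 1.13, 1.08, 2.73]]
120 [[0.25, 0.63, -0.22, 2.05, 1.68, 0.74, 2.28], [0.35, 0.46, -0.33, 2.02, 1.45, 0.77, 2.58], [0.43, 0.32, -0.42, 1.95, 1.21, 0.83, 2.87]]
135 [[0.29, 0.59, -0.15, 2.15, 2.07, 0.57, 2.16], [0.41, 0.4, -0.29, 2.12, 1.69, 0.53, 2.59], [-0.9, 0.53, 1.38, 2.11, -0.7, 0.23, -1
[... 430 characters left out ...]
[[1.44, 1.04, -1.13, 2.01, 1.43, 0.21, -1.85], [1.13, 0.54, -0.65, 2.0, -1.02, 0.32, 0.26], [1.16, 0.37, -0.66, 1.93, -0.79, 0.49, -0.08]]
210 [[0.88, 0.7, -0.28, 1.91, -1.2, 0.59, 0.69], [0.69, 0.51, -0.03, 1.91, -1.16, 0.78, 0.51], [0.68, 0.37, -0.02, 1.84, -1.01, 0.88, 0.28]]
225 [[0.76, 0.74, -0.1, 1.78, -1.04, 0.86, 0.71], [0.73, 0.59, -0.06, 1.76, -0.97, 0.97, 0.54], [0.72, 0.46, -0.04, 1.7, -0.89, 1.09, 0.38]]
240 [[0.73, 0.81, -0.06, 1.62, -0.87, 1.07, 0.74], [0.7, 0.67, -0.02, 1.61, -0.84, 1.18, 0.62], [0.7, 0.56, -0.02, 1.54, -0.8, 1.3, 0.49]]
255 [[0.68, 0.88, -0.02, 1.47, -0.74, 1.26, 0.8], [0.68, 0.75, -0.03, 1.44, -0.71, 1.37, 0.7], [0.69, 0.65, -0.04, 1.38, -0.69, 1.49, 0.59]]
```

```bash
cat > chk.py <<'E'
from h import *
import cv2,sys
def held(c,cam):
    viewer.read_camera(cam); o={}
    for n in (c+'_tube',c+'_tube_mouth'):
        r=tip_of(cam,n); r=[x for x in r if x['score']>.4]
        o[n]=[(np.round(x['at'],3).tolist(),round(x['score'],2)) for x in r[:2]]
    return o
E
python3 - <<'E'
from chk import *
for l in (.26,.23,.2):
    p,R=place_pose('orange',45,1,d(225),l)
    if solver.inverse_kinematics(p,R) is not None: break
env.reach(p,R)
p,R=place_pose('orange',45,1,d(225),.11); env.movel(p,R,rate=.25)
s=env.sense(); print(l,s['t'],s['gripper_width'],s['ee_pos']-p,s['wrist_force'],s['moment'])
for cam in ('scene','top'): print(held('orange',cam), [(np.round(x['at'],3).tolist(),round(x['score'],2)) for x in tip_of(cam,'orange_stand')[:2]])
pic,_=viewer.read_camera('scene'); cv2.imwrite('pics/s3.png',cv2.resize(pic[100:300,130:400,::-1],None,fx=2.5,fy=2.5))
E
```

```text
0.26 12.3833 0.05434699375665439 [ 9.03395336e-04 -4.18819211e-05  1.38554230e-03] [ 0.88788007  0.15651244 -0.284406  ] [-0.52434088  0.47366132 -0.02532717]
{'orange_tube': [([0.613, -0.269, 0.226], 0.93)], 'orange_tube_mouth': [([0.62, -0.267, 0.116], 0.9)]} [([0.617, -0.262, -0.004], 0.66)]
{'orange_tube': [([0.622, -0.273, 0.224], 0.92)], 'orange_tube_mouth': [([0.617, -0.269, 0.114], 0.95)]} [([0.618, -0.267, 0.001], 0.62)]
```

View pics/s3.png

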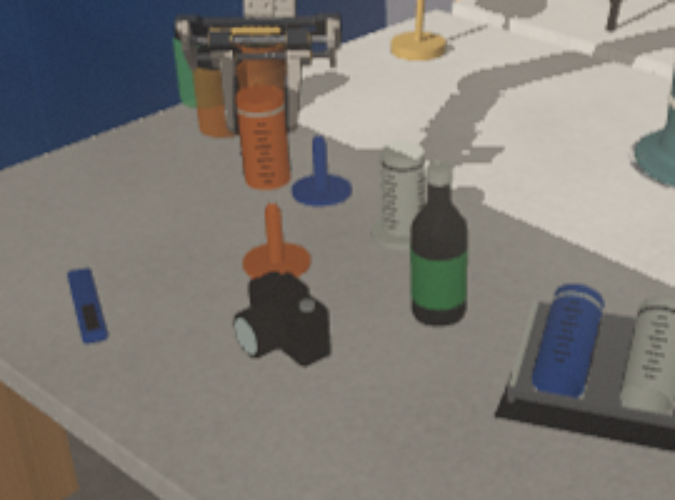

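The orange tube hangs upright at about crop (265,140), right above its peg at (272,210), with the mouth within 3 mm of the peg. I'll lower it with force checks.

```bash
cat > lower.py <<'E'
from chk import *
def lower(c,psi,dxy,th=45,s=1):
    P=lambda l:(lambda p,R:(p+[*dxy,0],R))(*place_pose(c,th,s,psi,l))
    env.movel(*P(.11),rate=.1); env.movel(*P(.012),rate=.08)
    f0=env.sense()['wrist_force']; print(env.sense()['t'],f0)
    for l in np.arange(.010,-.006,-.001):
        env.movel(*P(l),rate=.02); f=env.sense()['wrist_force']
        if f[2]-f0[2]>2.5: break
    print('touch',l,f-f0); effector.release()
    p,R=P(l); env.movel(p-.09*R[:,2],R,rate=.2)
    s=env.sense(); print(s['t'],s['wrist_force'])
E
python3 - <<'E'
from lower import *
lower('orange',d(225),[0,.002])
print(held('orange','scene'),held('orange','top'))
pic,_=viewer.read_camera('scene'); cv2.imwrite('pics/s4.png',cv2.resize(pic[100:300,130:400,::-1],None,fx=2.5,fy=2.5))
p,R=grasp_pose('blue',45,1,.006)
for q in (p-.2*R[:,2]+[0,0,.06],p-.08*R[:,2],p,p+[0,0,.25]):
    k=solver.inverse_kinematics(q,R); print(None if k is None else np.round(k,2))
E
```

```text
14.4583 [-0.30183704 -1.01471227 -0.77593828]
touch 0.002000000000000007 [-1.58239721  2.3301596   5.86664699]
18.0083 [ 0.55175295  1.12995288 -0.16680505]
{'orange_tube': [], 'orange_tube_mouth': [([0.621, -0.265, 0.01], 0.92)]} {'orange_tube': [([0.62, -0.264, 0.114], 0.67)], 'orange_tube_mouth': [([0.615, -0.262, 0.008], 0.7)]}
[ 0.51 -0.04 -0.7   2.1  -0.21  0.65  1.95]
[-0.06  0.29 -0.22  2.21 -0.06  0.22  1.81]
[ 0.14  0.52 -0.48  2.15  1.06  0.17  0.75]
[ 0.35  0.13 -0.66  1.94  0.03  0.67  1.7 ]
```

View pics/s4.png

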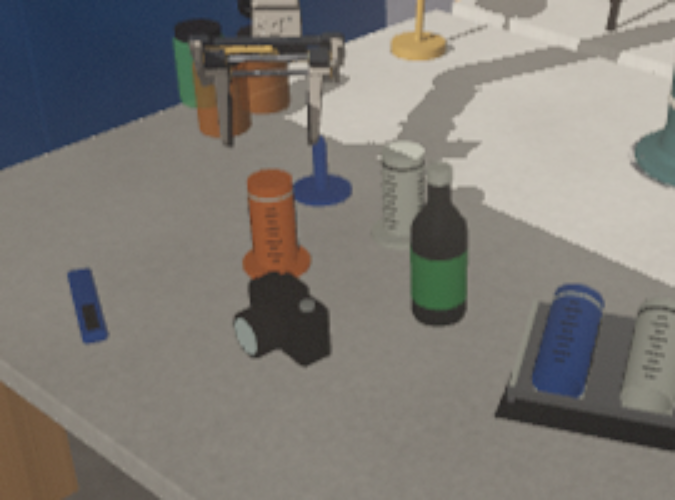

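Orange stands flat over its peg at crop (272,222), with its base at z = 0.114–0.118. Blue is next.

```bash
python3 - <<'E'
from chk import *
s=env.sense(); env.movel(s['ee_pos']+[-.08,0,.27],rate=.35)
p,R=grasp_pose('blue',45,1,.006)
env.reach(p-.2*R[:,2]+[0,0,.06],R)
print(env.sense()['t'],held('blue','wrist'),tube('blue')[0])
env.movel(p-.08*R[:,2],R,rate=.25); print(np.round(env.sense()['joint_positions'],2))
env.movel(p,R,rate=.1)
s=env.sense(); print(s['t'],np.round(s['joint_positions'],2),s['ee_pos']-p,s['wrist_force'])
effector.grasp(25)
s=env.sense(); print(s['t'],s['gripper_width'],s['grasp_force'],s['wrist_force'])
if .05<s['gripper_width']<.058:
    env.movel(p+[0,0,.05],R,rate=.1); env.movel(p+[0,0,.27],R,rate=.25)
    s=env.sense(); print(s['t'],s['gripper_width'],np.round(s['joint_positions'],2)); print(held('blue','scene'))
for psi in range(150,285,15):
    q=[solver.inverse_kinematics(*place_pose('blue',45,1,d(psi),l)) for l in (0,.1,.24)]
    print(psi,[None if x is None else np.round(x,2).tolist() for x in q])
E
```

```text
20.8917 {'blue_tube': [], 'blue_tube_mouth': [([0.638, 0.179, 0.042], 0.69)]} [0.54262216 0.13593488 0.082     ]
[ 0.15  0.32 -0.46  2.19  0.28  0.24  1.5 ]Traceback (most recent call last):
  File "<stdin>", line 7, in <module>
station.PlanningError: the arm cannot follow that straight line within its joint ranges
```

```bash
python3 - <<'E'
from chk import *
for th in (42,40,37,34):
    p,R=grasp_pose('blue',th,1,.006)
    try:
        env.movel(p-.08*R[:,2],R,rate=.1); env.movel(p,R,rate=.1); break
    except env.PlanningError as e: print(th,e)
s=env.sense(); print(th,s['t'],np.round(s['joint_positions'],2),s['ee_pos']-p,s['wrist_force'])
E
```

```text
42 23.1 [-0.03  0.49 -0.29  2.13  0.4   0.18  1.37] [9.99251523e-05 7.84235659e-05 4.15942430e-04] [0.30568673 0.40060282 0.13902895]
```

```bash
python3 - <<'E'
from chk import *
TH=42
p,R=grasp_pose('blue',TH,1,.006)
effector.grasp(25)
s=env.sense(); print(s['t'],s['gripper_width'],s['grasp_force'],s['wrist_force'])
if .05<s['gripper_width']<.058:
    env.movel(p+[0,0,.05],R,rate=.1); env.movel(p+[0,0,.27],R,rate=.25)
    s=env.sense(); print(s['t'],s['gripper_width'],np.round(s['joint_positions'],2)); print(held('blue','scene'))
for psi in range(150,285,15):
    q=[solver.inverse_kinematics(*place_pose('blue',TH,1,d(psi),l)) for l in (0,.1,.24)]
    print(psi,[None if x is None else np.round(x,2).tolist() for x in q])
E
```

```text
23.7583 0.054429002499857035 24.96958415955305 [-2.8431276   5.20193893  3.24361059]
25.4417 0.05377707420984163 [ 0.3   0.13 -0.62  1.88  0.04  0.78  1.69]
{'blue_tube': [([0.543, 0.131, 0.345], 0.76), ([0.616, -0.263, 0.007], 0.63)], 'blue_tube_mouth': [([0.634, 0.172, 0.313], 0.6)]}
150 [[1.3, 0.64, -0.7, 2.41, 2.92, 0.63, 2.16], [1.78, 0.65, -1.3, 2.37, 2.28, 0.52, 2.86], [1.68, -0.03, -0.95, 2.25, -1.13, 0.18, -0.32]]
165 [[1.61, 0.76, -0.89, 2.34, 3.15, 0.39, 2.37], [1.78, 0.53, -1.08, 2.31, 3.27, 0.15, 2.11], [1.08, 0.0, -0.23, 2.23, -1.23, 0.45, 0.04]]
180 [[1.96, 1.21, -1.32, 2.23, 1.85, 0.36, -2.1], [1.83, 0.59, -1.05, 2.21, -1.07, 0.19, 0.45], [0.34, 0.06, 0.65, 2.18, -1.19, 0.77, 0.26]]
195 [[1.55, 0.73, -0.65, 2.12, -1.16, 0.43, 0.85], [1.39, 0.45, -0.45, 2.11, -1.13, 0.67, 0.64], [0.44, 0.19, 0.66, 2.07, -1.14, 1.07, 0.43]]
210 [[1.1, 0.66, -0.08, 2.01, -1.15, 0.89, 0.94], [1.07, 0.48, -0.04, 1.99, -1.06, 1.0, 0.74], [1.08, 0.28, -0.06, 1.89, -0.93, 1.16, 0.46]]
225 [[1.03, 0.72, -0.01, 1.86, -0.96, 1.07, 0.94], [1.03, 0.56, -0.01, 1.85, -0.89, 1.18, 0.79], [1.05, 0.38, -0.04, 1.75, -0.82, 1.35, 0.56]]
240 [[1.0, 0.78, -0.01, 1.72, -0.78, 1.22, 0.96], [1.01, 0.64, -0.03, 1.7, -0.74, 1.34, 0.84], [1.03, 0.48, -0.05, 1.61, -0.71, 1.52, 0.66]]
255 [[0.96, 0.84, -0.03, 1.58, -0.61, 1.36, 1.0], [0.98, 0.71, -0.05, 1.56, -0.59, 1.48, 0.91], [0.99, 0.56, -0.08, 1.47, -0.59, 1.67, 0.76]]
270 [[0.92, 0.9, -0.06, 1.45, -0.46, 1.49, 1.07], [0.93, 0.78, -0.08, 1.44, -0.45, 1.61, 1.0], [0.96, 0.64, -0.13, 1.34, -0.46, 1.81, 0.87]]
```

```bash
python3 - <<'E'
from chk import *
i=viewer.camera_info('top'); K=i['intrinsics']; _,D=viewer.read_camera('top')
v,u=np.mgrid[:400,:640]; P=np.stack([(u-K[0][2])/K[0][0]*D,-(v-K[1][2])/K[1][1]*D,-D],-1)@np.array(i['rotation']).T+i['eye']
m=(D>0)&(P[...,2]>.03)&(P[...,1]<-.42)&(P[...,1]>-.8)&(P[...,0]>.05)&(P[...,0]<.6)
q=P[m]; print(len(q),q.min(0),q.max(0))
p,R=place_pose('blue',42,1,d(210),.24); env.reach(p,R)
p,R=place_pose('blue',42,1,d(210),.11); env.movel(p,R,rate=.25)
s=env.sense(); print(s['t'],s['gripper_width'],s['ee_pos']-p,s['wrist_force'])
for cam in ('scene','top'): print(held('blue',cam), [(np.round(x['at'],3).tolist(),round(x['score'],2)) for x in tip_of(cam,'blue_stand')[:2]])
pic,_=viewer.read_camera('scene'); cv2.imwrite('pics/s5.png',cv2.resize(pic[100:300,130:400,::-1],None,fx=2.5,fy=2.5))
E
```

```text
4620 [ 0.26494002 -0.73873141  0.03003899] [ 0.44317496 -0.57845103  0.13087197]
28.1917 0.05450549417130465 [ 8.12453595e-04 -5.29521068e-05  9.59920426e-04] [ 0.10615578  0.73204853 -0.42608043]
{'blue_tube': [([0.447, -0.357, 0.225], 0.83)], 'blue_tube_mouth': [([0.45, -0.352, 0.118], 0.75)]} [([0.447, -0.358, -0.0], 0.88)]
{'blue_tube': [([0.45, -0.357, 0.228], 0.68)], 'blue_tube_mouth': [([0.45, -0.355, 0.12], 0.63)]} [([0.449, -0.357, -0.002], 0.98)]
```

View pics/s5.png

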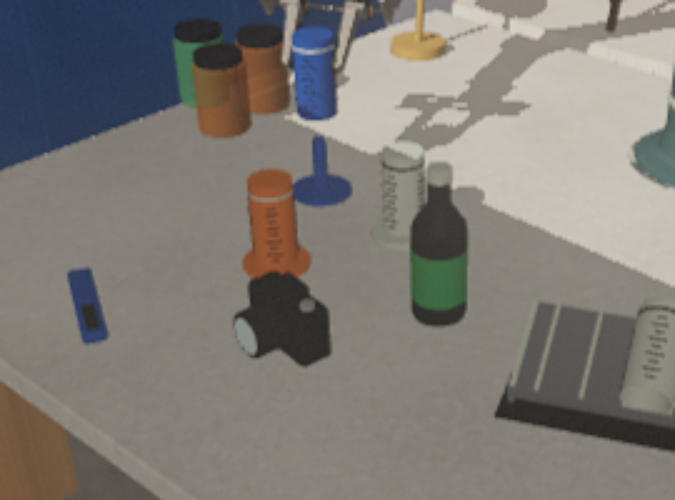

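Blue hangs upright above its peg: tube at crop (315,75), peg at (320,160). I'll lower it.

```bash
python3 - <<'E'
from lower import *
lower('blue',d(210),[-.001,-.003],th=42)
s=env.sense(); env.movel(s['ee_pos']+[-.03,-.02,.2],rate=.3)
print(held('orange','top'),held('blue','top'),held('blue','scene'))
for n in ('white_tube','feed_bottle','camera'): print(n,[(np.round(x['at'],3).tolist(),round(x['score'],2)) for x in tip_of('scene',n)[:2]])
pic,_=viewer.read_camera('scene'); cv2.imwrite('pics/s6.png',cv2.resize(pic[100:300,130:400,::-1],None,fx=2.5,fy=2.5))
print(env.sense()['t'])
E
```

```text
30.2667 [-0.18525917  0.63933468 -0.41255394]
touch -0.0019999999999999896 [-3.17574848  0.62623772  8.65418206]
34.8167 [ 0.15864138  0.93696426 -0.14307494]
{'orange_tube': [], 'orange_tube_mouth': [([0.616, -0.262, 0.005], 0.78), ([0.717, -0.117, -0.002], 0.71)]} {'blue_tube': [([0.447, -0.357, 0.116], 0.7)], 'blue_tube_mouth': [([0.449, -0.358, 0.009], 0.66)]} {'blue_tube': [([0.448, -0.36, 0.116], 0.94)], 'blue_tube_mouth': [([0.446, -0.358, 0.006], 0.72)]}
white_tube [([0.51, 0.215, 0.08], 0.65)]
feed_bottle [([0.568, -0.039, 0.003], 0.87)]
camera [([0.724, -0.121, -0.0], 0.75), ([0.617, -0.265, 0.006], 0.37)]
36.2917
```

View pics/s6.png

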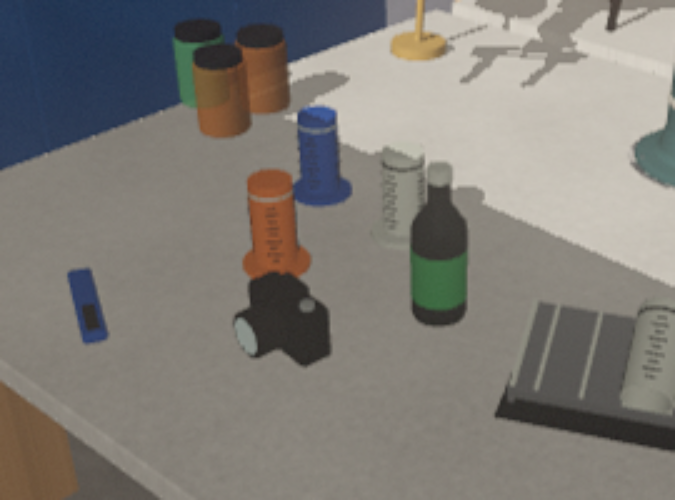

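Both tubes stand flat over their own pegs, orange at crop (272,222) and blue at (320,155). Everything else is unmoved and the arm is clear, so I'm handing in.

```bash
python3 -c "
from station import workorder
print(workorder.finish_job())"
```

```text
the job is handed in; nothing more can be done
None
```

The job is handed in at about 36 s of the 58 s allowed: the orange and blue tubes stand upside down, rims flat, on the pegs of their own colours, and the white tubes, bottle and camera show no movement in the final images.

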